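Crank down the carving stand's support leg

TASK

Put the loose packing block with its pad centred on the bearing plate under the raised foot of the carving stand's jack and let go of it, then crank the jack clockwise until the leg stands firm. The plate gives a little before it bottoms, so first touch is not enough: go on until the crank load has clearly risen for good, but do not force the jack. Then let go of the crank, and leave the mallet, gouge and sharpening stone where they are.

Things in the scene. Friction and masses are not known exactly. Their poses are not given: they have to be found in the camera images.
- stand: green steel carving stand fixed to the bench, a half-carved log lying along its +y. Origin on the bench exactly below the vertical axis of the jack tube (48 mm across, its lower end 125 mm up) at its -y end; z up. The beam, 141 to 169 mm up, runs from the tube to +y; the log starts 150 mm from the jack axis, its top 270 mm up. Under the tube it is open from -y, -x and +x
- jack_axis (a point): point on the vertical axis about which the crank turns, 285 mm above the bench. Around it lie the gear box, 66 mm square, 213 to 239 mm up, and the crank hub, up to 254 mm. Turning free, the crank takes about 8.5 N along the circle at its handle, and about 10.5 N while the plate is settling. Once the plate has bottomed the load rises steadily, about 9 N per rad of crank
- crank_grip (a point): middle of the grip of the crank: the vertical red handle, 24 mm across, spins freely on its pin, from 254 to 310 mm above the bench; 65 mm from the jack axis. Turns with the crank
- crank (a joint): crank angle in rad, 0 to 12.5, grows clockwise seen from above; clockwise lowers the foot 7 mm per rad. Self-locking: it stays where it is left. At 0 the arm points along the stand's +x. The leg is well set when the handle takes about 4 to 8 N more than when turning free (12.5 to 16.5 N in all); 11 N more forces the jack. Turned slowly, most of the load still shows at standstill
- foot: the jack's round steel foot, 60 mm across, below the tube; origin at the centre of its underside, 91 to 104 mm above the bench at the start. It has a stiff rubber spring above it (13 N per mm)
- plate: square aluminium bearing plate, 110 x 110 mm, in a fixed frame (130 mm square, lower than the plate) under the foot, squared to the stand within 0.1 rad. Slides straight down under about 20 N and stays where it is pushed, until it bottoms after 3 to 18 mm, a distance that cannot be seen. Origin 42 mm below the centre of its upper face
- plate_top (a point): centre of the upper face of the bearing plate, 21 to 42 mm above the bench at the start
- block: loose wooden packing block, about 0.24 kg: pad 80 (x) x 90 (y) x 24 mm with dark steel face, a tail 34 mm wide (10 to 24 mm above the underside) to -y and an upright orange grip tab, 40 (x) x 20 (y) mm, 24 to 70 mm above the underside. Origin at underside height below the tab; pad centre 160 mm along +y; centre of mass about 135 mm along +y
- block_tab (a point): where to grip the block's tab, 50 mm above the underside; pinch it across its 20 mm (along the block's y)
- block_pad (a point): centre of the pad's upper face, 24 mm above its underside. With the block's y along the stand's y the tail points away from the log and the tab is 160 mm from the jack axis
- mallet: bystander: round wooden mallet standing on its head, 210 mm tall, 80 mm across; origin at the centre of its underside
- stone: bystander: grey sharpening stone, 60 x 150 x 25 mm; origin at the centre of its underside
- gouge: bystander: wood-carving gouge with a pale wooden handle, 240 mm long, lying; origin at about its middle on the bench
There are look-alikes about, which are no part of the job. What is shaped like the block but blue or yellow is not meant.

How it is judged (in metres and radians):
On the way, in this order (a step that is already met when the one before it is completed fails the run):
1. the block lies released on the bearing plate, its pad centred within 20 mm of the foot's axis, the foot still off it (horizontal distance between block_pad and foot below 0.02 m and contact force between block and plate above 0.8 N and contact force between the fingers and block below 0.1 N and contact force between foot and block below 0.5 N), for 0.2 s.
2. the foot bears on the block with more than 28 N (contact force between foot and block above 28 N), for 0.3 s.
At the end, for the whole second after the job is handed in: the foot stands on the block and the block on the plate with a load of 28 to 88 N, pad centre within 22 mm of the foot's axis, block level within 0.06 rad and at rest, crank released (contact force between foot and block between 28 and 88 N and contact force between block and plate above 28 N and horizontal distance between block_pad and foot below 0.022 m and angle between block's own z axis and vertical below 0.06 rad and linear speed of block below 0.01 m/s); the robot touches nothing.
It fails at once if the jack is forced: foot load above 110 N (contact force between foot and block above 110 N).
It fails at once if mallet moved more than 30 mm (distance of mallet from where it was at the start of the episode above 0.03 m).
It fails at once if gouge moved more than 30 mm (distance of gouge from where it was at the start of the episode above 0.03 m).
It fails at once if sharpening stone moved more than 30 mm (distance of stone from where it was at the start of the episode above 0.03 m).
It also fails if it takes over 72 s, if anything falls off the work surface, if the arm or the gripper's body presses on something with over 40 N, if the wrist force passes 120 N, or if a joint passes its speed limit or range.

ROBOT

A 6-joint arm with a two-finger parallel gripper is mounted at the origin on the work surface. World frame = base frame: x ahead of the robot, y to its left, z up, the work surface at z = 0. Lengths are in mm, angles in rad, forces in N, time in s.
With the tool pointing down it reaches from about 250 to 850 mm from the base axis. Payload 12.5 kg.
Tool frame: the origin (TCP) lies midway between the tips of the shut fingers; the grasp point (between the pads) lies 19 mm behind it; z points along the fingers, y is the line along which they close (so a half turn about z gives the same grasp; the last joint's range is limited). The gripper opens to 93 mm and grips with 3 to 60 N. Pads are 15 mm wide; open, the fingers measure 128 mm over their backs; the gripper's body (75 mm by 188 mm) begins 65 mm behind the grasp point.
Start: joints at [1.228, 0.351, 1.652, -0, 1.139, -0.085], TCP at [140.193, 531.818, 218.633] pointing down, gripper open.
Joint ranges: [-2.75, 2.75], [-0.79, 2.1], [0.01, 2.65], [-1.57, 4.71], [0.07, 3.14], [-2.87, 2.87]. Speed limits (rad/s): [2.22, 2.22, 2.79, 3.14, 3.14, 3.14].

INTERFACE

Orientations are given as a unit quaternion [w, x, y, z].
In Python, from station import readout, eyes, order gives the robot as it stands.
- The arm moves only by the tool send_rows, never from a script. Its argument "rows" is a list of rows, each an object with "travel": the shift along the world's x, y, z each as a share of 15 cm, from -1 to 1, a list of three; "angular": the turn, a rotation vector about the world's x, y, z each as a share of 180 degrees, from -1 to 1, a list of three. In form: [{"travel": [x, y, z], "angular": [rx, ry, rz]}, ...]. A call has exactly 5 rows; each row is the pose to reach, as a shift and turn from the pose commanded when the call began, turning the shorter way round; what a row does not reach only later rows make up. A row lasts 1/12 s, in which the tool goes at most 41.7 mm and 7.16 degrees, less where a joint would pass 70% of its speed; a pose out of reach is approached as far as the arm can. A call with a number of a shift or a turn outside -1 to 1 is refused whole. A call with a gripper value outside its range is refused whole. "hand" is the opening, from -1 (shut) to 1 (fully open), set as the call begins (left out, the last holds). The fingers move at their own pace and stop on an object; the grip force is fixed at half the most. Time passes only in rows, so rows that repeat a pose let the fingers close, or fill a call up. It gives the time, the measured TCP pose, the force, the opening and the grip force at its end, in the units of the state.
- readout.get_state(): the state, without advancing time (a new reading comes with each control period).
- eyes.grab_frame(name): name is "scene" or "top"; returns the picture (420x560x3 uint8, red, green, blue); there is no depth.
- eyes.camera_info(name): a dict with "fx", "fy", "cx", "cy" (pixels), "position" and "orientation" of the camera in the world. Camera axes: x right, y down, z forward; pixel columns grow to the right and rows downward; lengths in mm; the calibration is good to about 2 mm. A picture is of the moment at which its call begins. camera_info takes no time and is no camera call.
- order.finish_job(): hands the job in; it is judged then, once.
The state is a dict: "time_s": time; "qpos": joint angles; "dq": joint speeds; "effort": joint torques, N m; "position": TCP position; "tcp_rot": TCP orientation; "contact_force": force on the tool from outside, world axes, zero at the start; "moment": the same for the moment, N m; "opening": finger opening in mm; "finger_force": force on a finger pad.
Only numpy, scipy, OpenCV 4.12 (cv2) and the standard library are available. Lean on these libraries where they do the work, as an engineer would, in place of code of your own. Each camera call takes 0.05 s, during which the arm holds its last target. There are 200 camera calls.

## Working session

There is one attempt and no reset: what is moved stays moved. The work goes in short steps, Python scripts to look and compute and a tool call to move; the robot and the scene stay as the last step left them, time stands still between calls to the robot, and variables do not carry over. Pictures are saved under pics/ and viewed, at most 10 in all, crops included, and the job is handed in when it is done.

Besides the shell and the picture viewer there is one more tool, called after "Call:" by a JSON object that holds its "op" and its "data", one argument or row to a line. send_rows: Moves the arm, as the interface text tells. Its arguments: {"type":"object","properties":{"rows":{"type":"array"},"hand":{"type":"number"}},"required":["rows"]}

```bash
mkdir -p pics; python3 - <<'E'
from station import readout, eyes
import cv2
for n in("scene","top"):
    im=eyes.grab_frame(n); cv2.imwrite(f"pics/{n}0.png",im[:,:,::-1]); print(eyes.camera_info(n))
s=readout.get_state(); print(s)
E
```

```text
{'fx': 501.6769362068813, 'fy': 501.6769362068813, 'cx': 280.00173796039627, 'cy': 205.67251877556595, 'position': array([1190.55327158, -519.81127369, 1390.17409122]), 'orientation': array([-0.21628924,  0.79318848,  0.55023767, -0.14597779])}
{'fx': 416.0391957089922, 'fy': 416.0391957089922, 'cx': 283.7802263889883, 'cy': 203.83047899928044, 'position': array([ 387.63335816, -289.06945875, 1456.40619579]), 'orientation': array([ 0.04003233, -0.69905945,  0.71278609, -0.04061135])}
{'time_s': 0.1, 'qpos': array([ 1.22838168e+00,  3.51163497e-01,  1.65230915e+00,  1.05350139e-06,
        1.13914404e+00, -8.45503770e-02]), 'dq': array([-1.49234641e-03,  1.61330171e-05,  3.86816253e-04, -1.36232024e-03,
       -5.76803304e-04, -1.22128013e-03]), 'effort': array([-4.30327509e-04, -4.98027384e+01, -2.85704684e+01,  6.99670706e-02,
        2.38838821e-02, -4.49276115e-05]), 'position': array([140.10715305, 531.54747341, 218.18496863]), 'tcp_rot': array([-1.08946198e-04,  1.28575419e-01,  9.91699601e-01, -5.00294401e-04]), 'contact_force': array([-0.53057334, -0.01738908,  0.50119711]), 'moment': array([ 0.01240928, -0.04723878, -0.03442038]), 'finger_force': 0.0, 'opening': 92.81036022341769}
```

View pics/scene0.png

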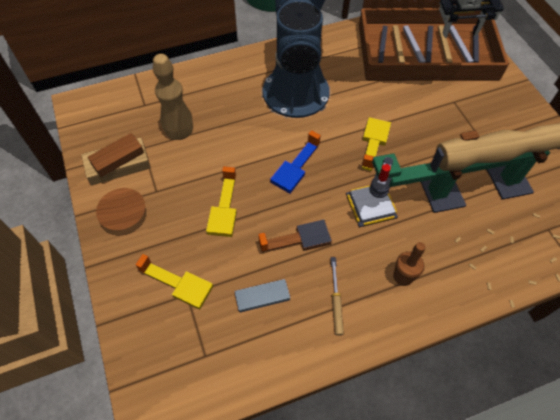

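View pics/top0.png

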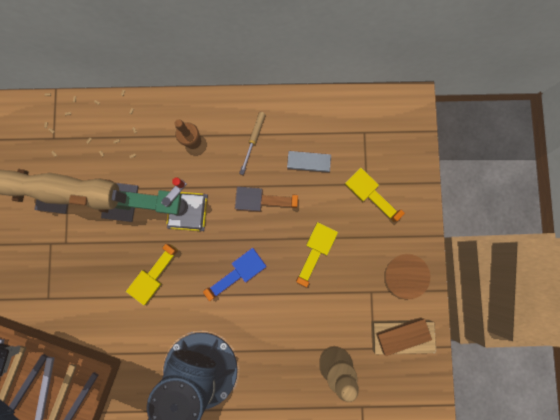

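The candidates shaped like the block, by top-image pixel:
- Yellow: (375,195), (318,255) and (150,275).
- Blue: (237,273).
- Wooden with dark pad: (250,200), orange tab at (295,201).

The wooden one fits, because the pad is dark steel and the body is wood. I'll confirm it in an enlarged crop.

```bash
cat > h.py <<'E'
import numpy as np
from scipy.spatial.transform import Rotation as R
from station import readout, eyes, order
def cam(n):
    c=eyes.camera_info(n); q=c['orientation']; return c,R.from_quat([q[1],q[2],q[3],q[0]]).as_matrix()
def pix2w(n,u,v,z):
    c,M=cam(n); d=M@np.array([(u-c['cx'])/c['fx'],(v-c['cy'])/c['fy'],1]); p=c['position']
    return p+d*(z-p[2])/d[2]
def w2pix(n,P):
    c,M=cam(n); d=M.T@(np.asarray(P,float)-c['position']); return np.array([c['fx']*d[0]/d[2]+c['cx'],c['fy']*d[1]/d[2]+c['cy']])
def tri(u1,u2):
    A=[];b=[]
    for n,(u,v) in(("top",u1),("scene",u2)):
        c,M=cam(n); d=M@np.array([(u-c['cx'])/c['fx'],(v-c['cy'])/c['fy'],1]); d/=np.linalg.norm(d)
        Q=np.eye(3)-np.outer(d,d); A.append(Q); b.append(Q@c['position'])
    A=np.vstack(A);b=np.hstack(b); x=np.linalg.lstsq(A,b,rcond=None)[0]; return x,np.linalg.norm(A@x-b)
def st():
    s=readout.get_state(); q=s['tcp_rot']; r=R.from_quat([q[1],q[2],q[3],q[0]]).as_matrix()
    print(s['time_s'],s['position'].round(1),'y-axis',r[:,1].round(3),'z',r[:,2].round(3),'F',s['contact_force'].round(1),s['opening'],s['finger_force'],'q',s['qpos'].round(3)); return s
E
python3 - <<'E'
import cv2
a=cv2.imread('pics/top0.png')[160:240,110:310]; cv2.imwrite('pics/tc.png',cv2.resize(a,None,fx=4,fy=4,interpolation=cv2.INTER_CUBIC))
a=cv2.imread('pics/scene0.png')[140:260,250:410]; cv2.imwrite('pics/sc.png',cv2.resize(a,None,fx=5,fy=5,interpolation=cv2.INTER_CUBIC))
E
```

```text
(no output)
```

View pics/tc.png

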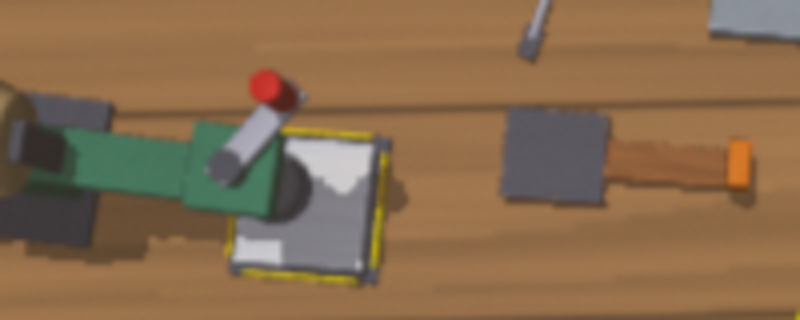

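View pics/sc.png

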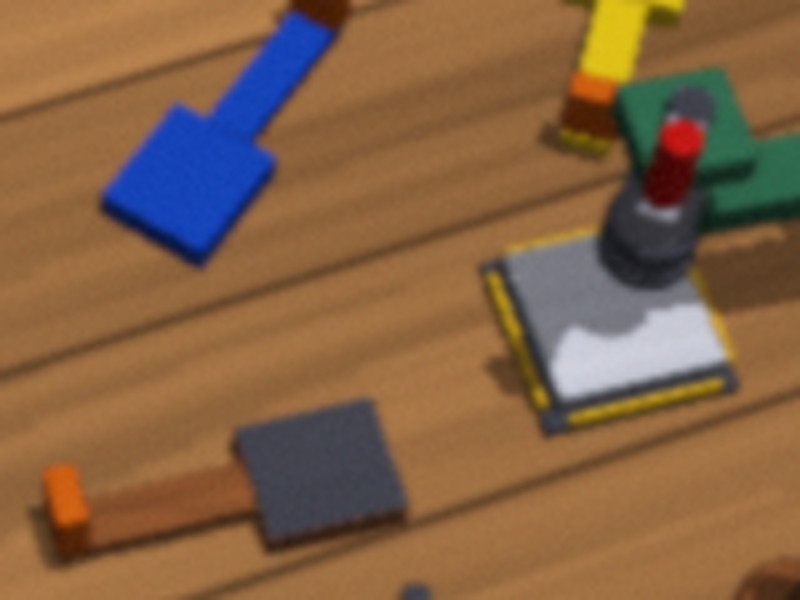

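The crops confirm it: wooden block, dark pad centred at top (249,199) and scene (314,234), orange tab at top (295,201). Crank handle tip is at top (177,182) and scene (386,168). Now I'll triangulate.

```bash
python3 - <<'E'
from h import *
T=lambda u,v:(110+u/4-.4,160+v/4-.4)
S=lambda u,v:(250+u/5-.4,140+v/5-.4)
np.set_printoptions(precision=1,suppress=True)
print('pad top z24',pix2w('top',*T(555.5,156),24),pix2w('scene',*S(320,468),24))
for c in[(507,107),(609,116),(604,204),(502,198)]: print('  corner',pix2w('top',*T(*c),24))
for c in [(235,430),(372,400),(406,506),(268,538)]: print('  cornerS',pix2w('scene',*S(*c),24))
print('tab top',pix2w('top',*T(739,164),70),pix2w('scene',*S(66,494),70))
print('handle',pix2w('top',*T(267,87),310),pix2w('scene',*S(682,138),310))
print('hub',pix2w('top',*T(224,166),254),pix2w('scene',*S(690,103),254))
print('gear',pix2w('top',*T(235,171),239),pix2w('scene',*S(685,121),239))
for c in[(195,122),(285,138),(276,217),(183,208)]: print('  gc',pix2w('top',*T(*c),239))
for c in[(615,88),(722,68),(757,152),(648,178)]: print('  gS',pix2w('scene',*S(*c),239))
print('plate cornerFar(-y,+x)',tri(T(378,140),S(553,402)),'(-y,-x)',tri(T(360,275),S(503,252)))
for c in [(553,402),(728,370),(503,252)]: print('  plS',pix2w('scene',*S(*c),32))
for c in [(378,140),(360,275),(235,268)]: print('  plT',pix2w('top',*T(*c),32))
st()
E
```

```text
pad top z24 [ 572.4 -169.7   24. ] [ 574.8 -169.2   24. ]
  corner [ 616.3 -127.9   24. ]
  corner [ 606.6 -216.6   24. ]
  corner [ 529.8 -211.2   24. ]
  corner [ 536.7 -123.1   24. ]
  cornerS [ 532.2 -208.3   24. ]
  cornerS [ 542.3 -120.8   24. ]
  cornerS [ 616.9 -130.3   24. ]
  cornerS [ 607.5 -216.7   24. ]
tab top [ 556.7 -327.4   70. ] [ 559.3 -327.4   70. ]
handle [588.    7.3 310. ] [590.9   9.  310. ]
hub [540.1  52.5 254. ] [540.2  51.2 254. ]
gear [538.2  48.6 239. ] [541.7  50.6 239. ]
  gc [575.2  78.6 239. ]
  gc [562.  12. 239.]
  gc [503.5  18.1 239. ]
  gc [511.5  86.4 239. ]
  gS [507.6  23.7 239. ]
  gS [516.1  86.8 239. ]
  gS [574.4  78.6 239. ]
  gS [569.   14.1 239. ]
plate cornerFar(-y,+x) (array([587.6, -18.7,  34.4]), np.float64(1.5178939516121983)) (-y,-x) (array([472.5,  -0.3,  25.4]), np.float64(0.7263856278677112))
  plS [586.4 -18.9  32. ]
  plS [603.8  93.   32. ]
  plS [476.1  -2.2  32. ]
  plT [588.3 -17.2  32. ]
  plT [472.   -2.1  32. ]
  plT [480.1 105.   32. ]
0.1 [140.1 531.5 218.2] y-axis [ 0.3  1.  -0. ] z [-0. -0. -1.] F [-0.5 -0.   0.5] 92.81036022341769 0.0 q [ 1.2  0.4  1.7  0.   1.1 -0.1]
```

Call:
{"op": "send_rows", "data": {
  "rows": [
    {"travel": [0.093, -0.191, 0.04], "angular": [0, 0, 0.01]},
    {"travel": [0.186, -0.382, 0.08], "angular": [0, 0, 0.02]},
    {"travel": [0.279, -0.573, 0.12], "angular": [0, 0, 0.03]},
    {"travel": [0.372, -0.764, 0.16], "angular": [0, 0, 0.04]},
    {"travel": [0.465, -0.955, 0.2], "angular": [0, 0, 0.051]}
  ],
  "hand": 1
}}

```text
time_s: 0.52
position: [210.1, 387.0, 248.6]
tcp_rot: [-0.0, 0.048, 0.999, -0.0]
contact_force: [0.6, 0.2, 0.3]
opening: 93.2
finger_force: 0.0
```

Call:
{"op": "send_rows", "data": {
  "rows": [
    {"travel": [0.093, -0.191, 0], "angular": [0, 0, 0]},
    {"travel": [0.186, -0.382, 0], "angular": [0, 0, 0]},
    {"travel": [0.279, -0.573, 0], "angular": [0, 0, 0]},
    {"travel": [0.372, -0.764, 0], "angular": [0, 0, 0]},
    {"travel": [0.465, -0.955, 0], "angular": [0, 0, 0]}
  ]
}}

```text
time_s: 0.93
position: [279.8, 243.8, 248.5]
tcp_rot: [-0.0, 0.049, 0.999, -0.0]
contact_force: [0.1, 1.2, -0.9]
opening: 93.0
finger_force: 0.0
```

Call:
{"op": "send_rows", "data": {
  "rows": [
    {"travel": [0.093, -0.191, 0], "angular": [0, 0, 0]},
    {"travel": [0.186, -0.382, 0], "angular": [0, 0, 0]},
    {"travel": [0.279, -0.573, 0], "angular": [0, 0, 0]},
    {"travel": [0.372, -0.764, 0], "angular": [0, 0, 0]},
    {"travel": [0.465, -0.955, 0], "angular": [0, 0, 0]}
  ]
}}

```text
time_s: 1.35
position: [349.7, 100.5, 248.6]
tcp_rot: [0.0, 0.049, 0.999, 0.0]
contact_force: [0.0, 1.4, 0.5]
opening: 93.2
finger_force: 0.0
```

Call:
{"op": "send_rows", "data": {
  "rows": [
    {"travel": [0.093, -0.191, 0], "angular": [0, 0, 0]},
    {"travel": [0.186, -0.382, 0], "angular": [0, 0, 0]},
    {"travel": [0.279, -0.573, 0], "angular": [0, 0, 0]},
    {"travel": [0.372, -0.764, 0], "angular": [0, 0, 0]},
    {"travel": [0.465, -0.955, 0], "angular": [0, 0, 0]}
  ]
}}

```text
time_s: 1.77
position: [419.4, -42.8, 248.5]
tcp_rot: [-0.0, 0.049, 0.999, 0.0]
contact_force: [0.5, 0.3, 0.2]
opening: 93.3
finger_force: 0.0
```

Call:
{"op": "send_rows", "data": {
  "rows": [
    {"travel": [0.093, -0.191, 0], "angular": [0, 0, 0]},
    {"travel": [0.186, -0.382, 0], "angular": [0, 0, 0]},
    {"travel": [0.279, -0.573, 0], "angular": [0, 0, 0]},
    {"travel": [0.372, -0.764, 0], "angular": [0, 0, 0]},
    {"travel": [0.465, -0.955, 0], "angular": [0, 0, 0]}
  ]
}}

```text
time_s: 2.18
position: [489.2, -186.0, 248.3]
tcp_rot: [-0.0, 0.049, 0.999, 0.0]
contact_force: [0.4, 0.6, 0.0]
opening: 93.1
finger_force: 0.0
```

Call:
{"op": "send_rows", "data": {
  "rows": [
    {"travel": [0.093, -0.191, -0.1], "angular": [0, 0, 0]},
    {"travel": [0.186, -0.382, -0.2], "angular": [0, 0, 0]},
    {"travel": [0.279, -0.573, -0.3], "angular": [0, 0, 0]},
    {"travel": [0.372, -0.764, -0.4], "angular": [0, 0, 0]},
    {"travel": [0.465, -0.955, -0.5], "angular": [0, 0, 0]}
  ]
}}

```text
time_s: 2.6
position: [558.9, -329.0, 172.3]
tcp_rot: [-0.0, 0.049, 0.999, 0.0]
contact_force: [0.7, 0.4, 0.1]
opening: 92.8
finger_force: 0.0
```

```bash
python3 -c "
from h import *;st()
print('mallet',pix2w('scene',404,275,10),pix2w('top',186,125,210))"
```

```text
2.6 [ 558.9 -329.   172.3] y-axis [0.098 0.995 0.   ] z [-0.001  0.    -1.   ] F [0.7 0.4 0.1] 92.84528518707673 0.0 q [-0.604  0.575  1.421  0.     1.146 -2.077]
mallet [789.56805709  31.52879918  10.        ] [780.88096907   5.12990802 210.        ]
```

Call:
{"op": "send_rows", "data": {
  "rows": [
    {"travel": [0, 0, -0.22], "angular": [0, 0, 0]},
    {"travel": [0, 0, -0.45], "angular": [0, 0, 0]},
    {"travel": [0, 0, -0.68], "angular": [0, 0, 0]},
    {"travel": [0, 0, -0.85], "angular": [0, 0, 0]},
    {"travel": [0, 0, -0.95], "angular": [0, 0, 0]}
  ]
}}

```text
time_s: 3.02
position: [557.1, -326.7, 27.3]
tcp_rot: [-0.002, 0.049, 0.999, 0.001]
contact_force: [-0.5, 0.9, -0.5]
opening: 93.4
finger_force: 0.0
```

Call:
{"op": "send_rows", "data": {
  "rows": [
    {"travel": [0, 0, 0], "angular": [0, 0, 0]},
    {"travel": [0, 0, 0], "angular": [0, 0, 0]},
    {"travel": [0, 0, 0], "angular": [0, 0, 0]},
    {"travel": [0, 0, 0], "angular": [0, 0, 0]},
    {"travel": [0, 0, 0], "angular": [0, 0, 0]}
  ],
  "hand": -1
}}

```text
time_s: 3.43
position: [559.3, -328.1, 32.5]
tcp_rot: [0.001, 0.049, 0.999, -0.001]
contact_force: [1.0, 0.2, -0.7]
opening: 64.4
finger_force: 0.0
```

Call:
{"op": "send_rows", "data": {
  "rows": [
    {"travel": [0, 0, 0], "angular": [0, 0, 0]},
    {"travel": [0, 0, 0], "angular": [0, 0, 0]},
    {"travel": [0, 0, 0], "angular": [0, 0, 0]},
    {"travel": [0, 0, 0], "angular": [0, 0, 0]},
    {"travel": [0, 0, 0], "angular": [0, 0, 0]}
  ]
}}

```text
time_s: 3.85
position: [558.7, -327.7, 31.2]
tcp_rot: [0.0, 0.049, 0.999, -0.0]
contact_force: [-0.0, -0.6, -0.7]
opening: 30.8
finger_force: 0.0
```

Call:
{"op": "send_rows", "data": {
  "rows": [
    {"travel": [0, 0, 0], "angular": [0, 0, 0]},
    {"travel": [0, 0, 0], "angular": [0, 0, 0]},
    {"travel": [0, 0, 0], "angular": [0, 0, 0]},
    {"travel": [0, 0, 0], "angular": [0, 0, 0]},
    {"travel": [0, 0, 0], "angular": [0, 0, 0]}
  ]
}}

```text
time_s: 4.27
position: [558.7, -327.7, 31.1]
tcp_rot: [-0.0, 0.049, 0.999, 0.0]
contact_force: [-0.6, 0.7, -0.2]
opening: 19.6
finger_force: 30.0
```

Call:
{"op": "send_rows", "data": {
  "rows": [
    {"travel": [0, 0, 0.04], "angular": [0, 0, 0]},
    {"travel": [0, 0, 0.1], "angular": [0, 0, 0]},
    {"travel": [0, 0, 0.18], "angular": [0, 0, 0]},
    {"travel": [0, 0, 0.27], "angular": [0, 0, 0]},
    {"travel": [0, 0, 0.33], "angular": [0, 0, 0]}
  ]
}}

```text
time_s: 4.68
position: [559.3, -328.1, 83.2]
tcp_rot: [0.001, 0.049, 0.999, -0.001]
contact_force: [0.2, -0.4, -2.4]
opening: 19.7
finger_force: 30.0
```

Call:
{"op": "send_rows", "data": {
  "rows": [
    {"travel": [0, 0, 0], "angular": [0, 0, 0]},
    {"travel": [0, 0, 0], "angular": [0, 0, 0]},
    {"travel": [0, 0, 0], "angular": [0, 0, 0]},
    {"travel": [0, 0, 0], "angular": [0, 0, 0]},
    {"travel": [0, 0, 0], "angular": [0, 0, 0]}
  ]
}}

```text
time_s: 5.1
position: [558.4, -327.5, 80.0]
tcp_rot: [-0.0, 0.049, 0.999, 0.0]
contact_force: [0.5, 0.1, -2.4]
opening: 19.9
finger_force: 30.0
```

```bash
python3 - <<'E'
from h import *
import cv2
s=st(); print(s['moment'])
a=eyes.grab_frame('scene')[130:270,240:420,::-1]; b=eyes.grab_frame('top')[160:240,110:310,::-1]
cv2.imwrite('pics/l1.png',np.vstack([cv2.resize(a,(540,420)),]))
cv2.imwrite('pics/l1.png',np.vstack([cv2.resize(a[20:,:],(540,360),interpolation=2),cv2.resize(b,(540,216),interpolation=2)]))
E
```

```text
5.1 [ 558.4 -327.5   80. ] y-axis [0.097 0.995 0.   ] z [-0.001  0.001 -1.   ] F [ 0.5  0.1 -2.4] 19.934667368787878 30.00080019235611 q [-0.602  0.681  1.487 -0.     0.975 -2.076]
[-0.36355365  0.05764507  0.0226919 ]
```

View pics/l1.png

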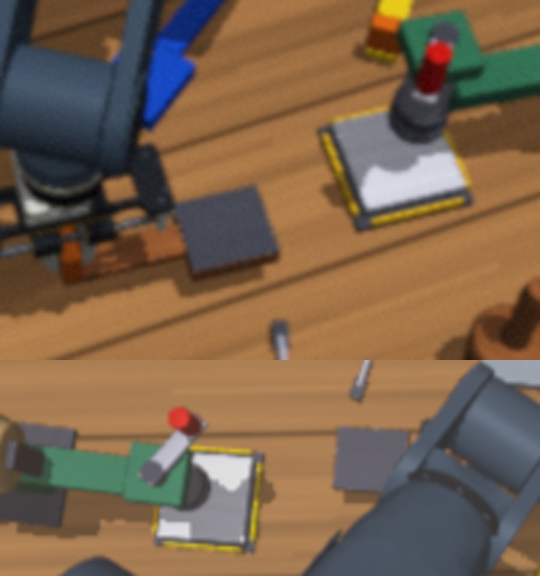

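The block is held. Next I'll check it for sag and place error by comparing the pad corners I read against the predicted ones.

```bash
python3 - <<'E'
from h import *
np.set_printoptions(precision=1,suppress=True)
S=lambda u,v:(240+u/3-.3,150+v/3-.3)
T=lambda u,v:(110+u/2.7-.3,160+v/2.7-.3)
for z in(60,66,73.5):
  print(z,[pix2w('scene',*S(*c),z)[:2] for c in[(176,208),(254,187),(278,250),(190,270)]],[pix2w('top',*T(*c),z)[:2] for c in [(337,427-360),(410,430-360),(333,488-360)]])
y=np.array([.098,.995]);x=np.array([.995,-.098]);o=np.array([558.6,-327.7])
for a,b in((-40,115),(-40,205),(40,205),(40,115)): print(o+a*x+b*y)
E
```

```text
60 [array([ 530.5, -203.2]), array([ 535.6, -119.9]), array([ 610. , -125.9]), array([ 600., -216.])] [array([ 616.9, -125.8]), array([ 611.3, -217.5]), array([ 539.9, -120.3])]
66 [array([ 533.5, -204.7]), array([ 538.5, -121.7]), array([ 612.6, -127.6]), array([ 602.7, -217.4])] [array([ 615.9, -126.5]), array([ 610.4, -217.8]), array([ 539.2, -121. ])]
73.5 [array([ 537.2, -206.4]), array([ 542.2, -124. ]), array([ 615.9, -129.9]), array([ 606. , -219.1])] [array([ 614.7, -127.3]), array([ 609.2, -218.2]), array([ 538.4, -121.9])]
[ 530.1 -209.4]
[ 538.9 -119.8]
[ 618.5 -127.6]
[ 609.7 -217.2]
```

Call:
{"op": "send_rows", "data": {
  "rows": [
    {"travel": [-0.02, 0.09, 0], "angular": [0, 0, -0.002]},
    {"travel": [-0.05, 0.26, 0], "angular": [0, 0, -0.004]},
    {"travel": [-0.084, 0.44, 0], "angular": [0, 0, -0.007]},
    {"travel": [-0.114, 0.62, 0], "angular": [0, 0, -0.01]},
    {"travel": [-0.134, 0.734, 0], "angular": [0, 0, -0.012]}
  ]
}}

```text
time_s: 5.62
position: [537.8, -215.4, 80.3]
tcp_rot: [-0.001, 0.068, 0.998, 0.0]
contact_force: [-0.6, 0.6, -3.0]
opening: 19.7
finger_force: 30.0
```

Call:
{"op": "send_rows", "data": {
  "rows": [
    {"travel": [-0.02, 0.1, 0], "angular": [0, 0, 0]},
    {"travel": [-0.04, 0.2, 0], "angular": [0, 0, 0]},
    {"travel": [-0.06, 0.3, 0], "angular": [0, 0, 0]},
    {"travel": [-0.077, 0.4, 0], "angular": [0, 0, 0]},
    {"travel": [-0.094, 0.5, 0], "angular": [0, 0, 0]}
  ]
}}

```text
time_s: 6.03
position: [524.3, -141.5, 80.6]
tcp_rot: [0.0, 0.068, 0.998, -0.0]
contact_force: [0.3, 0.2, -2.2]
opening: 19.5
finger_force: 30.0
```

Call:
{"op": "send_rows", "data": {
  "rows": [
    {"travel": [-0.015, 0.08, 0], "angular": [0, 0, 0]},
    {"travel": [-0.027, 0.16, 0], "angular": [0, 0, 0]},
    {"travel": [-0.037, 0.21, 0], "angular": [0, 0, 0]},
    {"travel": [-0.04, 0.234, 0], "angular": [0, 0, 0]},
    {"travel": [-0.04, 0.234, 0], "angular": [0, 0, 0]}
  ]
}}

```text
time_s: 6.45
position: [518.5, -106.9, 80.7]
tcp_rot: [0.0, 0.067, 0.998, -0.0]
contact_force: [0.4, -0.5, -2.2]
opening: 20.0
finger_force: 30.0
```

Call:
{"op": "send_rows", "data": {
  "rows": [
    {"travel": [0, 0, -0.01], "angular": [0, 0, 0]},
    {"travel": [0, 0, -0.025], "angular": [0, 0, 0]},
    {"travel": [0, 0, -0.04], "angular": [0, 0, 0]},
    {"travel": [0, 0, -0.05], "angular": [0, 0, 0]},
    {"travel": [0, 0, -0.05], "angular": [0, 0, 0]}
  ]
}}

```text
time_s: 6.87
position: [518.3, -107.7, 72.6]
tcp_rot: [-0.0, 0.068, 0.998, 0.0]
contact_force: [-0.1, -0.5, -2.2]
opening: 19.8
finger_force: 30.0
```

```bash
python3 - <<'E'
from h import *
import cv2
s=st(); print(s['moment'])
a=eyes.grab_frame('scene')[140:240,300:450,::-1]; b=eyes.grab_frame('top')[160:240,110:310,::-1]
cv2.imwrite('pics/l2.png',np.vstack([cv2.resize(a,(540,360),interpolation=2),cv2.resize(b,(540,216),interpolation=2)]))
E
```

```text
6.8667 [ 518.3 -107.7   72.6] y-axis [0.135 0.991 0.   ] z [-0.001  0.    -1.   ] F [-0.1 -0.5 -2.2] 19.809987292314165 30.000928044319153 q [-0.293  0.515  1.821 -0.     0.806 -1.728]
[-0.37170169  0.06084876  0.03331001]
```

View pics/l2.png

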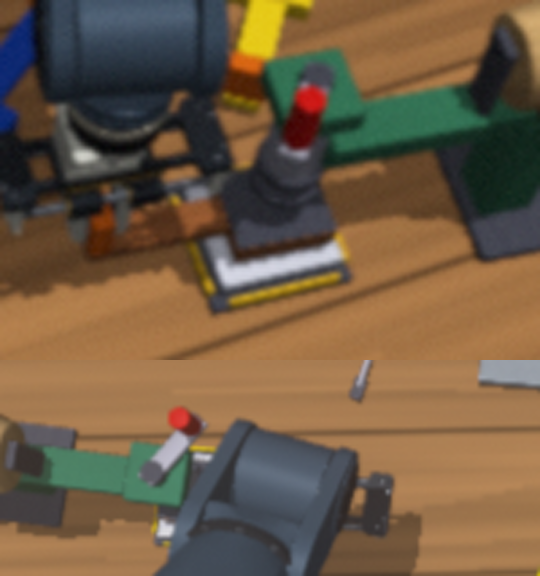

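The pad sits under the foot, still above the plate, and it is well centred. Now lowering gently.

Call:
{"op": "send_rows", "data": {
  "rows": [
    {"travel": [0, 0, -0.01], "angular": [0, 0, 0]},
    {"travel": [0, 0, -0.02], "angular": [0, 0, 0]},
    {"travel": [0, 0, -0.03], "angular": [0, 0, 0]},
    {"travel": [0, 0, -0.03], "angular": [0, 0, 0]},
    {"travel": [0, 0, -0.03], "angular": [0, 0, 0]}
  ]
}}

```text
time_s: 7.38
position: [518.5, -107.5, 68.5]
tcp_rot: [-0.0, 0.068, 0.998, 0.0]
contact_force: [-0.1, -0.6, -2.8]
opening: 20.0
finger_force: 30.0
```

```bash
python3 -c "
from h import *
s=st(); print(s['moment'])"
```

```text
7.3833 [ 518.5 -107.5   68.5] y-axis [0.135 0.991 0.   ] z [-0.  0. -1.] F [-0.1 -0.6 -2.8] 19.985270888450305 30.000857412815094 q [-0.292  0.522  1.823 -0.     0.797 -1.728]
[-0.29302075  0.0470736   0.01273003]
```

Call:
{"op": "send_rows", "data": {
  "rows": [
    {"travel": [0, 0, -0.007], "angular": [0, 0, 0]},
    {"travel": [0, 0, -0.014], "angular": [0, 0, 0]},
    {"travel": [0, 0, -0.014], "angular": [0, 0, 0]},
    {"travel": [0, 0, -0.014], "angular": [0, 0, 0]},
    {"travel": [0, 0, -0.014], "angular": [0, 0, 0]}
  ]
}}

```text
time_s: 7.8
position: [518.5, -107.5, 66.5]
tcp_rot: [-0.0, 0.068, 0.998, -0.0]
contact_force: [0.3, -0.0, -2.1]
opening: 20.0
finger_force: 30.0
```

```bash
python3 -c "
from h import *
s=st(); print(s['moment'])"
```

```text
7.8 [ 518.5 -107.5   66.5] y-axis [ 0.135  0.991 -0.   ] z [-0. -0. -1.] F [ 0.3 -0.  -2.1] 19.95402945069854 30.00087171792984 q [-0.292  0.525  1.824 -0.     0.793 -1.728]
[-0.34513501  0.08690292  0.00890323]
```

Call:
{"op": "send_rows", "data": {
  "rows": [
    {"travel": [0, 0, -0.007], "angular": [0, 0, 0]},
    {"travel": [0, 0, -0.014], "angular": [0, 0, 0]},
    {"travel": [0, 0, -0.014], "angular": [0, 0, 0]},
    {"travel": [0, 0, -0.014], "angular": [0, 0, 0]},
    {"travel": [0, 0, -0.014], "angular": [0, 0, 0]}
  ]
}}

```text
time_s: 8.22
position: [518.5, -107.5, 64.4]
tcp_rot: [-0.0, 0.068, 0.998, 0.0]
contact_force: [0.2, 0.5, -2.6]
opening: 19.7
finger_force: 30.0
```

```bash
python3 -c "
from h import *
s=st(); print(s['moment'])"
```

```text
8.2167 [ 518.5 -107.5   64.4] y-axis [0.135 0.991 0.   ] z [-0.  0. -1.] F [ 0.2  0.5 -2.6] 19.711351533667123 30.00090479850769 q [-0.292  0.528  1.825  0.     0.788 -1.728]
[-0.35584437  0.05297965  0.02106739]
```

Call:
{"op": "send_rows", "data": {
  "rows": [
    {"travel": [0, 0, -0.007], "angular": [0, 0, 0]},
    {"travel": [0, 0, -0.014], "angular": [0, 0, 0]},
    {"travel": [0, 0, -0.014], "angular": [0, 0, 0]},
    {"travel": [0, 0, -0.014], "angular": [0, 0, 0]},
    {"travel": [0, 0, -0.014], "angular": [0, 0, 0]}
  ]
}}

```text
time_s: 8.63
position: [518.5, -107.5, 62.4]
tcp_rot: [0.0, 0.068, 0.998, 0.0]
contact_force: [-0.1, -0.7, -1.5]
opening: 19.4
finger_force: 30.0
```

```bash
python3 -c "
from h import *
s=st(); print(s['moment'])"
```

```text
8.6333 [ 518.5 -107.5   62.4] y-axis [0.135 0.991 0.   ] z [ 0.  0. -1.] F [-0.1 -0.7 -1.5] 19.374605179702794 29.999688863754272 q [-0.292  0.532  1.826  0.     0.784 -1.728]
[-0.14820636 -0.00120876 -0.02447655]
```

Call:
{"op": "send_rows", "data": {
  "rows": [
    {"travel": [0, 0, -0.004], "angular": [0, 0, 0]},
    {"travel": [0, 0, -0.007], "angular": [0, 0, 0]},
    {"travel": [0, 0, -0.007], "angular": [0, 0, 0]},
    {"travel": [0, 0, -0.007], "angular": [0, 0, 0]},
    {"travel": [0, 0, -0.007], "angular": [0, 0, 0]}
  ]
}}

```text
time_s: 9.05
position: [518.8, -107.6, 61.8]
tcp_rot: [0.0, 0.068, 0.998, 0.0]
contact_force: [-1.7, -1.1, 6.3]
opening: 19.6
finger_force: 30.0
```

```bash
python3 -c "
from h import *
s=st(); print(s['moment'])"
```

```text
9.05 [ 518.8 -107.6   61.8] y-axis [0.135 0.991 0.   ] z [ 0.001 -0.    -1.   ] F [-1.7 -1.1  6.3] 19.575042569050698 30.01457244157791 q [-0.293  0.533  1.826  0.     0.782 -1.728]
[0.38533191 0.3073834  0.13528596]
```

Call:
{"op": "send_rows", "data": {
  "rows": [
    {"travel": [0, 0, 0.003], "angular": [0, 0, 0]},
    {"travel": [0, 0, 0.003], "angular": [0, 0, 0]},
    {"travel": [0, 0, 0.003], "angular": [0, 0, 0]},
    {"travel": [0, 0, 0.003], "angular": [0, 0, 0]},
    {"travel": [0, 0, 0.003], "angular": [0, 0, 0]}
  ],
  "hand": 1
}}

```text
time_s: 9.47
position: [518.5, -107.4, 61.6]
tcp_rot: [-0.0, 0.068, 0.998, 0.0]
contact_force: [0.2, -0.5, 0.5]
opening: 48.7
finger_force: 0.0
```

Call:
{"op": "send_rows", "data": {
  "rows": [
    {"travel": [0, 0, 0], "angular": [0, 0, 0]},
    {"travel": [0, 0, 0], "angular": [0, 0, 0]},
    {"travel": [0, 0, 0], "angular": [0, 0, 0]},
    {"travel": [0, 0, 0], "angular": [0, 0, 0]},
    {"travel": [0, 0, 0], "angular": [0, 0, 0]}
  ]
}}

```text
time_s: 9.88
position: [518.5, -107.5, 61.7]
tcp_rot: [-0.0, 0.068, 0.998, -0.0]
contact_force: [-0.6, -0.4, -0.4]
opening: 82.2
finger_force: 0.0
```

Call:
{"op": "send_rows", "data": {
  "rows": [
    {"travel": [0, 0, 0.06], "angular": [0, 0, 0]},
    {"travel": [0, -0.02, 0.16], "angular": [0, 0, 0]},
    {"travel": [0, -0.06, 0.3], "angular": [0, 0, 0]},
    {"travel": [0, -0.1, 0.45], "angular": [0, 0, 0]},
    {"travel": [0, -0.15, 0.55], "angular": [0, 0, 0]}
  ]
}}

```text
time_s: 10.3
position: [519.0, -130.2, 146.8]
tcp_rot: [0.001, 0.067, 0.998, -0.0]
contact_force: [0.7, 0.2, -0.2]
opening: 92.8
finger_force: 0.0
```

Call:
{"op": "send_rows", "data": {
  "rows": [
    {"travel": [0, -0.04, 0.2], "angular": [0, 0, 0]},
    {"travel": [0, -0.08, 0.4], "angular": [0, 0, 0]},
    {"travel": [0, -0.12, 0.6], "angular": [0, 0, 0]},
    {"travel": [0, -0.16, 0.8], "angular": [0, 0, 0]},
    {"travel": [0, -0.2, 1], "angular": [0, 0, 0]}
  ]
}}

```text
time_s: 10.72
position: [518.1, -160.1, 296.6]
tcp_rot: [0.0, 0.068, 0.998, -0.0]
contact_force: [0.4, -0.9, 0.5]
opening: 92.9
finger_force: 0.0
```

Call:
{"op": "send_rows", "data": {
  "rows": [
    {"travel": [0, -0.04, 0.2], "angular": [0, 0, 0]},
    {"travel": [0, -0.08, 0.4], "angular": [0, 0, 0]},
    {"travel": [0, -0.1, 0.5], "angular": [0, 0, 0]},
    {"travel": [0, -0.1, 0.55], "angular": [0, 0, 0]},
    {"travel": [0, -0.1, 0.55], "angular": [0, 0, 0]}
  ]
}}

```text
time_s: 11.13
position: [518.6, -175.1, 378.4]
tcp_rot: [0.001, 0.068, 0.998, -0.0]
contact_force: [0.8, -0.3, 0.7]
opening: 93.1
finger_force: 0.0
```

```bash
python3 - <<'E'
from h import *
import cv2
s=st(); print(s['moment'])
a=eyes.grab_frame('scene')[140:240,300:450,::-1]; b=eyes.grab_frame('top')[160:240,110:310,::-1]
cv2.imwrite('pics/l3.png',np.vstack([cv2.resize(a,(600,400),interpolation=2),cv2.resize(b[:67],(600,200),interpolation=2)]))
E
```

```text
11.1333 [ 518.6 -175.1  378.4] y-axis [ 0.135  0.991 -0.001] z [ 0.002 -0.001 -1.   ] F [ 0.8 -0.3  0.7] 93.1020699763207 0.0 q [-0.411  0.231  1.423  0.     1.485 -1.846]
[0.02728032 0.04798373 0.04734466]
```

View pics/l3.png

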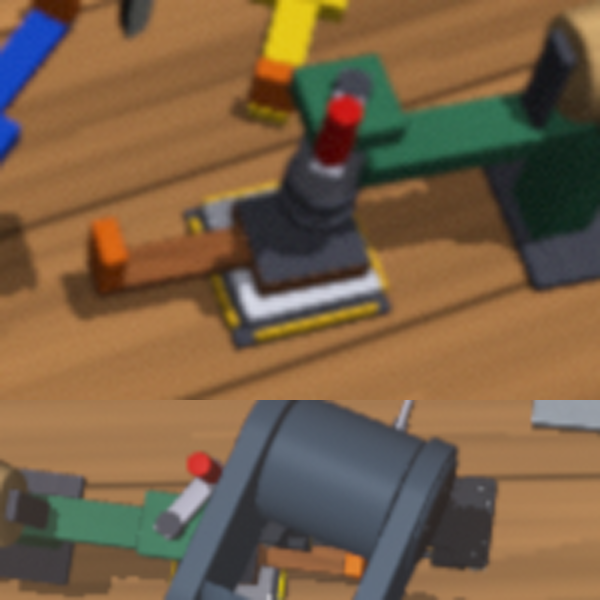

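```bash
python3 - <<'E'
from h import *
np.set_printoptions(precision=1,suppress=True)
S=lambda u,v:(300+u/4-.4,140+v/4-.4)
T=lambda u,v:(110+u/3-.3,160+(v-400)/3-.3)
for c in[(232,207),(370,262),(265,292),(301,234.5)]: print('pad',pix2w('scene',*S(*c),55))
print('tab',pix2w('scene',*S(109,242),101))
print('handle',pix2w('scene',*S(345,110),310),pix2w('top',*T(201,464),310))
print('hub',pix2w('scene',*S(352,83),254),pix2w('top',*T(168,525),254))
E
```

```text
pad [500.8   8.7  55. ]
pad [583.4  87.5  55. ]
pad [579.2  -0.1  55. ]
pad [542.4  48.4  55. ]
tab [ 520.5 -109.1  101. ]
handle [590.5   8.8 310. ] [588.9   6.3 310. ]
hub [540.7  51.  254. ] [539.3  52.2 254. ]
```

Call:
{"op": "send_rows", "data": {
  "rows": [
    {"travel": [0.1, 0.2, 0], "angular": [0, 0, 0]},
    {"travel": [0.2, 0.4, 0], "angular": [0, 0, 0]},
    {"travel": [0.3, 0.6, 0], "angular": [0, 0, 0]},
    {"travel": [0.4, 0.8, 0], "angular": [0, 0, 0]},
    {"travel": [0.47, 1, 0], "angular": [0, 0, 0]}
  ]
}}

```text
time_s: 11.65
position: [589.3, -23.1, 374.9]
tcp_rot: [-0.001, 0.067, 0.998, 0.0]
contact_force: [1.0, 0.2, -0.2]
opening: 92.8
finger_force: 0.0
```

Call:
{"op": "send_rows", "data": {
  "rows": [
    {"travel": [0, 0.15, 0], "angular": [0, 0, 0]},
    {"travel": [0, 0.223, 0], "angular": [0, 0, 0]},
    {"travel": [0, 0.223, 0], "angular": [0, 0, 0]},
    {"travel": [0, 0.223, -0.05], "angular": [0, 0, 0]},
    {"travel": [0, 0.223, -0.1], "angular": [0, 0, 0]}
  ]
}}

```text
time_s: 12.07
position: [588.8, 7.3, 361.0]
tcp_rot: [0.0, 0.068, 0.998, -0.0]
contact_force: [-0.5, 0.0, -0.3]
opening: 92.9
finger_force: 0.0
```

Call:
{"op": "send_rows", "data": {
  "rows": [
    {"travel": [0, 0, -0.15], "angular": [0, 0, 0]},
    {"travel": [0, 0, -0.3], "angular": [0, 0, 0]},
    {"travel": [0, 0, -0.45], "angular": [0, 0, 0]},
    {"travel": [0, 0, -0.57], "angular": [0, 0, 0]},
    {"travel": [0, 0, -0.635], "angular": [0, 0, 0]}
  ]
}}

```text
time_s: 12.48
position: [587.7, 7.1, 263.4]
tcp_rot: [-0.002, 0.068, 0.998, -0.0]
contact_force: [-0.4, -0.7, -0.0]
opening: 93.0
finger_force: 0.0
```

Call:
{"op": "send_rows", "data": {
  "rows": [
    {"travel": [0, 0, 0], "angular": [0, 0, 0]},
    {"travel": [0, 0, 0], "angular": [0, 0, 0]},
    {"travel": [0, 0, 0], "angular": [0, 0, 0]},
    {"travel": [0, 0, 0], "angular": [0, 0, 0]},
    {"travel": [0, 0, 0], "angular": [0, 0, 0]}
  ],
  "hand": -1
}}

```text
time_s: 12.9
position: [589.4, 8.4, 267.4]
tcp_rot: [0.001, 0.068, 0.998, -0.0]
contact_force: [-0.0, 0.1, -0.2]
opening: 64.0
finger_force: 0.0
```

Call:
{"op": "send_rows", "data": {
  "rows": [
    {"travel": [0, 0, 0], "angular": [0, 0, 0]},
    {"travel": [0, 0, 0], "angular": [0, 0, 0]},
    {"travel": [0, 0, 0], "angular": [0, 0, 0]},
    {"travel": [0, 0, 0], "angular": [0, 0, 0]},
    {"travel": [0, 0, 0], "angular": [0, 0, 0]}
  ]
}}

```text
time_s: 13.32
position: [589.0, 8.5, 266.5]
tcp_rot: [0.0, 0.068, 0.998, -0.0]
contact_force: [0.8, -1.0, -0.0]
opening: 30.8
finger_force: 0.0
```

Call:
{"op": "send_rows", "data": {
  "rows": [
    {"travel": [0, 0, 0], "angular": [0, 0, 0]},
    {"travel": [0, 0, 0], "angular": [0, 0, 0]},
    {"travel": [0, 0, 0], "angular": [0, 0, 0]},
    {"travel": [0, 0, 0], "angular": [0, 0, 0]},
    {"travel": [0, 0, 0], "angular": [0, 0, 0]}
  ]
}}

```text
time_s: 13.73
position: [589.0, 9.0, 266.5]
tcp_rot: [-0.0, 0.067, 0.998, 0.0]
contact_force: [0.6, 5.9, -0.6]
opening: 23.7
finger_force: 30.0
```

```bash
python3 -c "
from h import *
s=st(); print(s['moment'])"
```

```text
13.7333 [589.    9.  266.5] y-axis [0.135 0.991 0.001] z [ 0.     0.001 -1.   ] F [ 0.6  5.9 -0.6] 23.74924633930933 29.99953955411911 q [-6.400e-02  3.800e-01  1.489e+00  1.000e-03  1.273e+00 -1.500e+00]
[ 0.80907684 -0.15865443  0.04790465]
```

```bash
cat > circ.py <<'E'
import sys,numpy as np,json
# args: phi0 dphi_per_row ncalls [radius]
p,d,n=float(sys.argv[1]),float(sys.argv[2]),int(sys.argv[3]); r=float(sys.argv[4]) if len(sys.argv)>4 else 65
e=lambda a:r/150*np.array([np.cos(a),np.sin(a)])
for k in range(n):
    print(round(p,3),' '.join(str([float(x) for x in (e(p-d*i)-e(p)).round(3)]) for i in range(1,6))); p-=5*d
E
python3 circ.py -0.714 0.1 1; python3 circ.py -1.214 0.2 4
cat >> h.py <<'E'
def tan(c=(540,51.5)):
    s=st(); v=s['position'][:2]-c; r=np.hypot(*v); u=v/r; t=np.array([u[1],-u[0]]); F=s['contact_force'][:2]
    print('phi',np.arctan2(v[1],v[0]).round(3),'r',r.round(1),'drag',(-F@t).round(2),'rad',(F@u).round(2),'closing-axis',s['moment'].round(2))
E
```

```text
-0.714 [-0.03, -0.031] [-0.063, -0.059] [-0.098, -0.084] [-0.136, -0.105] [-0.176, -0.122]
-1.214 [-0.084, -0.022] [-0.17, -0.027] [-0.256, -0.015] [-0.337, 0.015] [-0.411, 0.059]
-2.214 [-0.064, 0.059] [-0.115, 0.129] [-0.15, 0.207] [-0.17, 0.292] [-0.172, 0.378]
-3.214 [0.015, 0.085] [0.046, 0.166] [0.093, 0.239] [0.154, 0.301] [0.225, 0.349]
-4.214 [0.08, 0.034] [0.165, 0.051] [0.251, 0.05] [0.336, 0.033] [0.416, -0.001]
```

Call:
{"op": "send_rows", "data": {
  "rows": [
    {"travel": [-0.03, -0.031, 0], "angular": [0, 0, 0]},
    {"travel": [-0.063, -0.059, 0], "angular": [0, 0, 0]},
    {"travel": [-0.098, -0.084, 0], "angular": [0, 0, 0]},
    {"travel": [-0.136, -0.105, 0], "angular": [0, 0, 0]},
    {"travel": [-0.176, -0.122, 0], "angular": [0, 0, 0]}
  ]
}}

```text
time_s: 14.15
position: [562.9, -8.7, 266.5]
tcp_rot: [0.001, 0.067, 0.998, 0.001]
contact_force: [4.9, 11.9, -0.8]
opening: 23.6
finger_force: 30.0
```

```bash
python3 -c "
from h import *
tan()"
```

```text
14.15 [562.9  -8.7 266.5] y-axis [0.135 0.991 0.003] z [ 0.001  0.003 -1.   ] F [ 4.9 11.9 -0.8] 23.56549776159733 29.998971819877625 q [-0.099  0.329  1.56   0.003  1.251 -1.536]
phi -1.207 r 64.4 drag 8.83 rad -9.42 closing-axis [ 2.  -0.7 -0. ]
```

Call:
{"op": "send_rows", "data": {
  "rows": [
    {"travel": [-0.084, -0.022, 0], "angular": [0, 0, 0]},
    {"travel": [-0.17, -0.027, 0], "angular": [0, 0, 0]},
    {"travel": [-0.256, -0.015, 0], "angular": [0, 0, 0]},
    {"travel": [-0.337, 0.015, 0], "angular": [0, 0, 0]},
    {"travel": [-0.411, 0.059, 0], "angular": [0, 0, 0]}
  ]
}}

```text
time_s: 14.57
position: [502.2, -0.2, 266.6]
tcp_rot: [0.003, 0.068, 0.998, 0.001]
contact_force: [18.2, 12.1, -8.1]
opening: 23.4
finger_force: 30.0
```

```bash
python3 -c "
from h import *
tan()"
```

```text
14.5667 [ 5.022e+02 -2.000e-01  2.666e+02] y-axis [0.135 0.991 0.002] z [ 0.005  0.002 -1.   ] F [18.2 12.1 -8.1] 23.426616477275505 29.9954491853714 q [-0.094  0.212  1.715  0.002  1.209 -1.53 ]
phi -2.202 r 64.0 drag 7.6 rad -20.53 closing-axis [ 1.91 -3.01  0.01]
```

Call:
{"op": "send_rows", "data": {
  "rows": [
    {"travel": [-0.058, 0.064, 0], "angular": [0, 0, 0]},
    {"travel": [-0.108, 0.136, 0], "angular": [0, 0, 0]},
    {"travel": [-0.143, 0.214, 0], "angular": [0, 0, 0]},
    {"travel": [-0.163, 0.299, 0], "angular": [0, 0, 0]},
    {"travel": [-0.165, 0.385, 0], "angular": [0, 0, 0]}
  ]
}}

```text
time_s: 14.98
position: [475.8, 55.8, 266.5]
tcp_rot: [0.0, 0.068, 0.998, -0.002]
contact_force: [1.2, -9.5, -1.0]
opening: 23.5
finger_force: 30.0
```

```bash
python3 -c "
from h import *
tan((541,52.5))"
```

```text
14.9833 [475.8  55.8 266.5] y-axis [ 0.135  0.991 -0.003] z [-0.    -0.003 -1.   ] F [ 1.2 -9.5 -1. ] 23.509237021810055 29.999054074287415 q [ 0.021  0.171  1.767 -0.004  1.204 -1.413]
phi 3.092 r 65.3 drag 9.45 rad -1.64 closing-axis [-1.41 -0.42 -0.02]
```

Call:
{"op": "send_rows", "data": {
  "rows": [
    {"travel": [0.015, 0.085, 0], "angular": [0, 0, 0]},
    {"travel": [0.046, 0.166, 0], "angular": [0, 0, 0]},
    {"travel": [0.093, 0.239, 0], "angular": [0, 0, 0]},
    {"travel": [0.154, 0.301, 0], "angular": [0, 0, 0]},
    {"travel": [0.225, 0.349, 0], "angular": [0, 0, 0]}
  ]
}}

```text
time_s: 15.4
position: [508.8, 109.2, 266.4]
tcp_rot: [-0.002, 0.067, 0.998, -0.001]
contact_force: [-7.1, -4.1, 4.2]
opening: 23.6
finger_force: 30.0
```

```bash
python3 -c "
from h import *
tan((541,52.5))"; python3 circ.py -5.214 0.1 8
```

```text
15.4 [508.8 109.2 266.4] y-axis [ 0.135  0.991 -0.002] z [-0.004 -0.001 -1.   ] F [-7.1 -4.1  4.2] 23.6427612422711 30.000611543655396 q [ 1.220e-01  2.510e-01  1.665e+00 -1.000e-03  1.229e+00 -1.313e+00]
phi 2.088 r 65.3 drag 8.19 rad -0.08 closing-axis [-0.66  1.16 -0.02]
-5.214 [0.037, -0.023] [0.071, -0.049] [0.103, -0.079] [0.132, -0.111] [0.157, -0.146]
-5.714 [0.021, -0.038] [0.039, -0.077] [0.053, -0.118] [0.062, -0.161] [0.067, -0.204]
-6.214 [0.001, -0.043] [-0.003, -0.086] [-0.01, -0.129] [-0.022, -0.171] [-0.039, -0.211]
-6.714 [-0.02, -0.038] [-0.044, -0.075] [-0.071, -0.108] [-0.102, -0.139] [-0.135, -0.167]
-7.214 [-0.036, -0.024] [-0.074, -0.044] [-0.114, -0.061] [-0.156, -0.073] [-0.198, -0.082]
-7.714 [-0.043, -0.004] [-0.086, -0.003] [-0.13, 0.001] [-0.172, 0.01] [-0.213, 0.024]
-8.214 [-0.04, 0.017] [-0.078, 0.038] [-0.113, 0.063] [-0.146, 0.091] [-0.176, 0.123]
-8.714 [-0.027, 0.034] [-0.05, 0.071] [-0.069, 0.11] [-0.084, 0.15] [-0.095, 0.192]
```

Call:
{"op": "send_rows", "data": {
  "rows": [
    {"travel": [0.08, 0.034, 0], "angular": [0, 0, 0]},
    {"travel": [0.165, 0.051, 0], "angular": [0, 0, 0]},
    {"travel": [0.251, 0.05, 0], "angular": [0, 0, 0]},
    {"travel": [0.336, 0.033, 0], "angular": [0, 0, 0]},
    {"travel": [0.416, -0.001, 0], "angular": [0, 0, 0]}
  ]
}}

```text
time_s: 15.82
position: [571.9, 109.7, 266.5]
tcp_rot: [-0.001, 0.067, 0.998, 0.0]
contact_force: [-8.5, 2.0, 4.8]
opening: 23.6
finger_force: 30.0
```

```bash
python3 -c "
from h import *
tan((541,52.5))"
```

```text
15.8167 [571.9 109.7 266.5] y-axis [0.134 0.991 0.   ] z [-0.003  0.001 -1.   ] F [-8.5  2.   4.8] 23.566130554210215 30.001050531864166 q [ 1.090e-01  3.680e-01  1.505e+00  1.000e-03  1.271e+00 -1.328e+00]
phi 1.076 r 65.0 drag 8.41 rad -2.3 closing-axis [ 0.29  1.43 -0.08]
```

Call:
{"op": "send_rows", "data": {
  "rows": [
    {"travel": [0.037, -0.023, 0], "angular": [0, 0, 0]},
    {"travel": [0.071, -0.049, 0], "angular": [0, 0, 0]},
    {"travel": [0.103, -0.079, 0], "angular": [0, 0, 0]},
    {"travel": [0.132, -0.111, 0], "angular": [0, 0, 0]},
    {"travel": [0.157, -0.146, 0], "angular": [0, 0, 0]}
  ]
}}

```text
time_s: 16.23
position: [595.5, 87.7, 266.5]
tcp_rot: [-0.001, 0.067, 0.998, 0.001]
contact_force: [-5.8, 6.3, 2.7]
opening: 23.6
finger_force: 30.0
```

```bash
python3 -c "
from h import *
tan((541,52.5))"; python3 circ.py -5.714 0.08 8
```

```text
16.2333 [595.5  87.7 266.5] y-axis [0.134 0.991 0.001] z [-0.001  0.001 -1.   ] F [-5.8  6.3  2.7] 23.647572259629015 30.000250339508057 q [ 6.800e-02  4.050e-01  1.452e+00  1.000e-03  1.286e+00 -1.368e+00]
phi 0.573 r 64.9 drag 8.45 rad -1.44 closing-axis [ 1.05  0.88 -0.01]
-5.714 [0.017, -0.03] [0.033, -0.061] [0.045, -0.093] [0.055, -0.127] [0.062, -0.161]
-6.114 [0.004, -0.034] [0.006, -0.069] [0.005, -0.104] [0.001, -0.138] [-0.005, -0.172]
-6.514 [-0.009, -0.033] [-0.021, -0.066] [-0.036, -0.097] [-0.053, -0.128] [-0.072, -0.156]
-6.914 [-0.022, -0.027] [-0.045, -0.052] [-0.071, -0.076] [-0.098, -0.097] [-0.127, -0.116]
-7.314 [-0.03, -0.017] [-0.062, -0.031] [-0.095, -0.042] [-0.128, -0.051] [-0.162, -0.057]
-7.714 [-0.034, -0.003] [-0.069, -0.004] [-0.104, -0.002] [-0.138, 0.003] [-0.172, 0.01]
-8.114 [-0.033, 0.01] [-0.065, 0.023] [-0.096, 0.038] [-0.126, 0.056] [-0.154, 0.076]
-8.514 [-0.027, 0.022] [-0.051, 0.047] [-0.074, 0.073] [-0.094, 0.101] [-0.112, 0.13]
```

Call:
{"op": "send_rows", "data": {
  "rows": [
    {"travel": [0.017, -0.03, 0], "angular": [0, 0, 0]},
    {"travel": [0.033, -0.061, 0], "angular": [0, 0, 0]},
    {"travel": [0.045, -0.093, 0], "angular": [0, 0, 0]},
    {"travel": [0.055, -0.127, 0], "angular": [0, 0, 0]},
    {"travel": [0.062, -0.161, 0], "angular": [0, 0, 0]}
  ]
}}

```text
time_s: 16.65
position: [604.9, 63.7, 266.5]
tcp_rot: [-0.001, 0.067, 0.998, 0.001]
contact_force: [-2.0, 7.1, 1.4]
opening: 23.8
finger_force: 30.0
```

```bash
python3 -c "
from h import *
tan((541,52.5))"
```

```text
16.65 [604.9  63.7 266.5] y-axis [0.134 0.991 0.001] z [-0.001  0.002 -1.   ] F [-2.   7.1  1.4] 23.76143236471559 30.000100135803223 q [ 0.028  0.417  1.435  0.002  1.291 -1.409]
phi 0.173 r 64.8 drag 7.35 rad -0.71 closing-axis [1.28 0.49 0.01]
```

Call:
{"op": "send_rows", "data": {
  "rows": [
    {"travel": [0.004, -0.034, 0], "angular": [0, 0, 0]},
    {"travel": [0.006, -0.069, 0], "angular": [0, 0, 0]},
    {"travel": [0.005, -0.104, 0], "angular": [0, 0, 0]},
    {"travel": [0.001, -0.138, 0], "angular": [0, 0, 0]},
    {"travel": [-0.005, -0.172, 0], "angular": [0, 0, 0]}
  ]
}}

```text
time_s: 17.07
position: [604.2, 38.0, 266.5]
tcp_rot: [-0.0, 0.067, 0.998, 0.001]
contact_force: [-2.0, 9.4, 1.7]
opening: 23.7
finger_force: 30.0
```

```bash
python3 -c "
from h import *
tan((541,52.5))"
```

```text
17.0667 [604.2  38.  266.5] y-axis [0.134 0.991 0.002] z [-0.001  0.002 -1.   ] F [-2.   9.4  1.7] 23.659297811043132 29.99999463558197 q [-0.015  0.411  1.443  0.002  1.288 -1.452]
phi -0.226 r 64.8 drag 8.73 rad -4.08 closing-axis [ 1.47  0.48 -0.03]
```

Call:
{"op": "send_rows", "data": {
  "rows": [
    {"travel": [-0.009, -0.033, 0], "angular": [0, 0, 0]},
    {"travel": [-0.021, -0.066, 0], "angular": [0, 0, 0]},
    {"travel": [-0.036, -0.097, 0], "angular": [0, 0, 0]},
    {"travel": [-0.053, -0.128, 0], "angular": [0, 0, 0]},
    {"travel": [-0.072, -0.156, 0], "angular": [0, 0, 0]}
  ]
}}

```text
time_s: 17.48
position: [593.6, 14.7, 266.5]
tcp_rot: [0.0, 0.067, 0.998, 0.001]
contact_force: [0.6, 10.1, -0.4]
opening: 23.4
finger_force: 30.0
```

```bash
python3 -c "
from h import *
tan((541,52.5))"
```

```text
17.4833 [593.6  14.7 266.5] y-axis [0.134 0.991 0.002] z [ 0.     0.002 -1.   ] F [ 0.6 10.1 -0.4] 23.380893823291384 29.999469816684723 q [-0.055  0.389  1.476  0.002  1.277 -1.491]
phi -0.624 r 64.8 drag 8.5 rad -5.43 closing-axis [ 1.6  -0.09  0.02]
```

Call:
{"op": "send_rows", "data": {
  "rows": [
    {"travel": [-0.022, -0.027, 0], "angular": [0, 0, 0]},
    {"travel": [-0.045, -0.052, 0], "angular": [0, 0, 0]},
    {"travel": [-0.071, -0.076, 0], "angular": [0, 0, 0]},
    {"travel": [-0.098, -0.097, 0], "angular": [0, 0, 0]},
    {"travel": [-0.127, -0.116, 0], "angular": [0, 0, 0]}
  ]
}}

```text
time_s: 17.9
position: [574.9, -2.8, 266.5]
tcp_rot: [0.001, 0.067, 0.998, 0.001]
contact_force: [4.4, 9.4, -1.2]
opening: 23.6
finger_force: 30.0
```

```bash
python3 -c "
from h import *
tan((541,52.5))"
```

```text
17.9 [574.9  -2.8 266.5] y-axis [0.135 0.991 0.002] z [ 0.001  0.002 -1.   ] F [ 4.4  9.4 -1.2] 23.604624661850856 29.998989701271057 q [-0.087  0.352  1.528  0.002  1.26  -1.523]
phi -1.02 r 64.9 drag 8.7 rad -5.67 closing-axis [ 1.6  -0.66 -0.04]
```

Call:
{"op": "send_rows", "data": {
  "rows": [
    {"travel": [-0.03, -0.017, 0], "angular": [0, 0, 0]},
    {"travel": [-0.062, -0.031, 0], "angular": [0, 0, 0]},
    {"travel": [-0.095, -0.042, 0], "angular": [0, 0, 0]},
    {"travel": [-0.128, -0.051, 0], "angular": [0, 0, 0]},
    {"travel": [-0.162, -0.057, 0], "angular": [0, 0, 0]}
  ]
}}

```text
time_s: 18.32
position: [551.1, -11.6, 266.5]
tcp_rot: [0.001, 0.068, 0.998, 0.001]
contact_force: [8.1, 6.4, -3.7]
opening: 23.8
finger_force: 30.0
```

```bash
python3 -c "
from h import *
tan((541,52.5))"
```

```text
18.3167 [551.1 -11.6 266.5] y-axis [0.135 0.991 0.002] z [ 0.003  0.001 -1.   ] F [ 8.1  6.4 -3.7] 23.832400062175243 29.998340606689453 q [-0.106  0.306  1.591  0.002  1.241 -1.543]
phi -1.414 r 64.9 drag 9.0 rad -5.06 closing-axis [ 1.18 -1.24  0.04]
```

Call:
{"op": "send_rows", "data": {
  "rows": [
    {"travel": [-0.034, -0.003, 0], "angular": [0, 0, 0]},
    {"travel": [-0.069, -0.004, 0], "angular": [0, 0, 0]},
    {"travel": [-0.104, -0.002, 0], "angular": [0, 0, 0]},
    {"travel": [-0.138, 0.003, 0], "angular": [0, 0, 0]},
    {"travel": [-0.172, 0.01, 0], "angular": [0, 0, 0]}
  ]
}}

```text
time_s: 18.73
position: [525.6, -10.7, 266.5]
tcp_rot: [0.002, 0.068, 0.998, 0.0]
contact_force: [10.3, 3.9, -5.0]
opening: 23.7
finger_force: 30.0
```

```bash
python3 -c "
from h import *
tan((541,52.5))"; python3 circ.py -8.114 .06 12
```

```text
18.7333 [525.6 -10.7 266.5] y-axis [0.135 0.991 0.001] z [ 0.003  0.    -1.   ] F [10.3  3.9 -5. ] 23.696488236267612 29.997813999652863 q [-1.090e-01  2.580e-01  1.657e+00  1.000e-03  1.224e+00 -1.545e+00]
phi -1.81 r 65.0 drag 9.08 rad -6.22 closing-axis [ 0.66 -1.55 -0.01]
-8.114 [-0.025, 0.007] [-0.049, 0.016] [-0.073, 0.027] [-0.096, 0.038] [-0.119, 0.052]
-8.414 [-0.022, 0.014] [-0.042, 0.03] [-0.062, 0.047] [-0.081, 0.065] [-0.098, 0.084]
-8.714 [-0.016, 0.02] [-0.031, 0.041] [-0.045, 0.063] [-0.058, 0.086] [-0.069, 0.11]
-9.014 [-0.01, 0.024] [-0.018, 0.049] [-0.025, 0.074] [-0.03, 0.099] [-0.033, 0.125]
-9.314 [-0.002, 0.026] [-0.003, 0.052] [-0.002, 0.078] [0.001, 0.104] [0.005, 0.129]
-9.614 [0.006, 0.025] [0.013, 0.05] [0.021, 0.075] [0.032, 0.099] [0.043, 0.122]
-9.914 [0.013, 0.023] [0.027, 0.044] [0.043, 0.065] [0.059, 0.085] [0.077, 0.104]
-10.214 [0.019, 0.018] [0.039, 0.034] [0.06, 0.05] [0.082, 0.064] [0.105, 0.076]
-10.514 [0.023, 0.011] [0.047, 0.021] [0.072, 0.03] [0.097, 0.037] [0.122, 0.042]
-10.814 [0.026, 0.004] [0.052, 0.006] [0.078, 0.007] [0.104, 0.006] [0.129, 0.004]
-11.114 [0.026, -0.004] [0.051, -0.009] [0.076, -0.016] [0.101, -0.025] [0.125, -0.034]
-11.414 [0.023, -0.011] [0.046, -0.024] [0.068, -0.038] [0.089, -0.053] [0.109, -0.07]
```

Call:
{"op": "send_rows", "data": {
  "rows": [
    {"travel": [-0.025, 0.007, 0], "angular": [0, 0, 0]},
    {"travel": [-0.049, 0.016, 0], "angular": [0, 0, 0]},
    {"travel": [-0.073, 0.027, 0], "angular": [0, 0, 0]},
    {"travel": [-0.096, 0.038, 0], "angular": [0, 0, 0]},
    {"travel": [-0.119, 0.052, 0], "angular": [0, 0, 0]}
  ]
}}

```text
time_s: 19.15
position: [507.8, -3.5, 266.5]
tcp_rot: [0.002, 0.068, 0.998, -0.0]
contact_force: [9.4, 0.0, -4.9]
opening: 23.3
finger_force: 30.0
```

```bash
python3 - <<'E'
from h import *
import cv2
tan((541,52.5))
a=eyes.grab_frame('scene')[140:240,300:450,::-1]
cv2.imwrite('pics/l4.png',cv2.resize(a,(750,500),interpolation=2))
E
```

```text
19.15 [507.8  -3.5 266.5] y-axis [ 0.135  0.991 -0.001] z [ 0.003 -0.001 -1.   ] F [ 9.4  0.  -4.9] 23.305812871311897 29.998109936714172 q [-9.800e-02  2.240e-01  1.701e+00 -1.000e-03  1.214e+00 -1.533e+00]
phi -2.106 r 65.1 drag 8.08 rad -4.85 closing-axis [-0.21 -1.47  0.02]
```

View pics/l4.png

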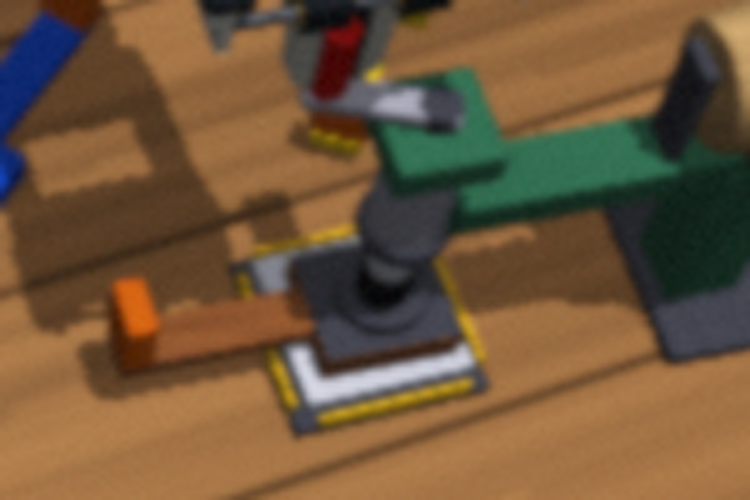

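The foot has come down close to the pad at crop (388,315), and the block sits level. The load hasn't risen yet, so I'll keep cranking.

Call:
{"op": "send_rows", "data": {
  "rows": [
    {"travel": [-0.022, 0.014, 0], "angular": [0, 0, 0]},
    {"travel": [-0.042, 0.03, 0], "angular": [0, 0, 0]},
    {"travel": [-0.062, 0.047, 0], "angular": [0, 0, 0]},
    {"travel": [-0.081, 0.065, 0], "angular": [0, 0, 0]},
    {"travel": [-0.098, 0.084, 0], "angular": [0, 0, 0]}
  ]
}}

```text
time_s: 19.62
position: [493.1, 8.5, 266.5]
tcp_rot: [0.002, 0.068, 0.998, -0.001]
contact_force: [8.6, -6.1, -4.9]
opening: 23.4
finger_force: 30.0
```

```bash
python3 -c "
from h import *
tan((541,52.5))"
```

```text
19.6167 [493.1   8.5 266.5] y-axis [ 0.135  0.991 -0.002] z [ 0.003 -0.003 -1.   ] F [ 8.6 -6.1 -4.9] 23.400230249068667 29.99838262796402 q [-0.076  0.196  1.736 -0.003  1.207 -1.51 ]
phi -2.399 r 65.1 drag 10.3 rad -2.26 closing-axis [-1.12 -1.41  0.01]
```

Settling has started (10.3 N).

Call:
{"op": "send_rows", "data": {
  "rows": [
    {"travel": [-0.016, 0.02, 0], "angular": [0, 0, 0]},
    {"travel": [-0.031, 0.041, 0], "angular": [0, 0, 0]},
    {"travel": [-0.045, 0.063, 0], "angular": [0, 0, 0]},
    {"travel": [-0.058, 0.086, 0], "angular": [0, 0, 0]},
    {"travel": [-0.069, 0.11, 0], "angular": [0, 0, 0]}
  ]
}}

```text
time_s: 20.03
position: [482.3, 24.2, 266.5]
tcp_rot: [0.001, 0.068, 0.998, -0.002]
contact_force: [5.8, -13.4, -4.2]
opening: 23.2
finger_force: 30.0
```

```bash
python3 -c "
from h import *
tan((541,52.5))"
```

```text
20.0333 [482.3  24.2 266.5] y-axis [ 0.135  0.991 -0.004] z [ 0.002 -0.004 -1.   ] F [  5.8 -13.4  -4.2] 23.246835330370647 29.99902367591858 q [-0.044  0.177  1.759 -0.005  1.204 -1.477]
phi -2.692 r 65.1 drag 14.55 rad 0.62 closing-axis [-2.14 -0.84 -0.02]
```

```bash
cat > avg.py <<'E'
from h import *
L=[]
for i in range(10):
    eyes.grab_frame('top'); s=readout.get_state(); v=s['position'][:2]-(541,52.5); u=v/np.hypot(*v); F=s['contact_force'][:2]; L.append([-(F@[u[1],-u[0]]),F@u,np.arctan2(v[1],v[0])])
L=np.array(L); print(L.mean(0).round(2),L.std(0).round(2),s['time_s'])
E
python3 avg.py; python3 circ.py -9.014 .03 4
```

```text
[ 9.64  0.28 -2.7 ] [1.21 0.59 0.  ] 20.5333
-9.014 [-0.005, 0.012] [-0.01, 0.024] [-0.014, 0.036] [-0.018, 0.049] [-0.021, 0.061]
-9.164 [-0.003, 0.013] [-0.006, 0.025] [-0.008, 0.038] [-0.01, 0.051] [-0.012, 0.064]
-9.314 [-0.001, 0.013] [-0.002, 0.026] [-0.003, 0.039] [-0.003, 0.052] [-0.002, 0.065]
-9.464 [0.001, 0.013] [0.002, 0.026] [0.003, 0.039] [0.005, 0.052] [0.007, 0.065]
```

Call:
{"op": "send_rows", "data": {
  "rows": [
    {"travel": [-0.005, 0.012, 0], "angular": [0, 0, 0]},
    {"travel": [-0.01, 0.024, 0], "angular": [0, 0, 0]},
    {"travel": [-0.014, 0.036, 0], "angular": [0, 0, 0]},
    {"travel": [-0.018, 0.049, 0], "angular": [0, 0, 0]},
    {"travel": [-0.021, 0.061, 0], "angular": [0, 0, 0]}
  ]
}}

```text
time_s: 20.95
position: [478.9, 32.9, 266.5]
tcp_rot: [0.001, 0.068, 0.998, -0.003]
contact_force: [1.3, -14.8, -2.0]
opening: 23.7
finger_force: 30.0
```

```bash
sed -i 's/^L=np.array(L)/L=np.array(L); print(L[:,0].round(1))/' avg.py; python3 -c "
from h import *
tan((541,52.5))"; python3 avg.py
```

```text
20.95 [478.9  32.9 266.5] y-axis [ 0.135  0.991 -0.005] z [ 0.001 -0.005 -1.   ] F [  1.3 -14.8  -2. ] 23.67670283588483 29.999569952487946 q [-0.025  0.172  1.765 -0.005  1.204 -1.459]
phi -2.837 r 65.1 drag 14.48 rad 3.2 closing-axis [-2.48 -0.3  -0.03]
[13.5 13.6 12.6 13.3 12.7 13.1 12.1 13.2 12.5 12.7]
[12.93  1.97 -2.84] [0.44 0.25 0.  ] 21.45
```

Call:
{"op": "send_rows", "data": {
  "rows": [
    {"travel": [-0.001, 0.004, 0], "angular": [0, 0, 0]},
    {"travel": [-0.002, 0.009, 0], "angular": [0, 0, 0]},
    {"travel": [-0.003, 0.013, 0], "angular": [0, 0, 0]},
    {"travel": [-0.004, 0.017, 0], "angular": [0, 0, 0]},
    {"travel": [-0.005, 0.021, 0], "angular": [0, 0, 0]}
  ]
}}

```text
time_s: 21.87
position: [478.0, 35.9, 266.5]
tcp_rot: [0.0, 0.068, 0.998, -0.003]
contact_force: [2.2, -15.4, -2.2]
opening: 23.7
finger_force: 30.0
```

```bash
python3 -c "
from h import *
tan((541,52.5))"; python3 avg.py
```

```text
21.8667 [478.   35.9 266.5] y-axis [ 0.135  0.991 -0.005] z [ 0.001 -0.005 -1.   ] F [  2.2 -15.4  -2.2] 23.72297186629631 29.99972105026245 q [-0.019  0.171  1.766 -0.006  1.204 -1.452]
phi -2.884 r 65.2 drag 15.47 rad 1.8 closing-axis [-2.55 -0.28 -0.05]
[15.6 15.  15.2 14.2 14.4 15.4 14.1 14.3 14.4 15.4]
[14.8   2.34 -2.89] [0.56 0.41 0.  ] 22.3667
```

The load rose to about 15 N and held at standstill, roughly 6.5 N above free turning, so the plate has bottomed. Releasing the crank and withdrawing upward.

Call:
{"op": "send_rows", "data": {
  "rows": [
    {"travel": [0, 0, 0], "angular": [0, 0, 0]},
    {"travel": [0, 0, 0], "angular": [0, 0, 0]},
    {"travel": [0, 0, 0], "angular": [0, 0, 0]},
    {"travel": [0, 0, 0], "angular": [0, 0, 0]},
    {"travel": [0, 0, 0], "angular": [0, 0, 0]}
  ],
  "hand": 1
}}

```text
time_s: 22.78
position: [477.7, 38.5, 266.5]
tcp_rot: [0.0, 0.068, 0.998, -0.0]
contact_force: [0.4, 0.0, 0.3]
opening: 52.1
finger_force: 0.0
```

Call:
{"op": "send_rows", "data": {
  "rows": [
    {"travel": [0, 0, 0], "angular": [0, 0, 0]},
    {"travel": [0, 0, 0], "angular": [0, 0, 0]},
    {"travel": [0, 0, 0], "angular": [0, 0, 0]},
    {"travel": [0, 0, 0], "angular": [0, 0, 0]},
    {"travel": [0, 0, 0], "angular": [0, 0, 0]}
  ]
}}

```text
time_s: 23.2
position: [477.7, 38.5, 266.5]
tcp_rot: [0.0, 0.068, 0.998, 0.0]
contact_force: [0.1, 0.5, -1.2]
opening: 85.1
finger_force: 0.0
```

Call:
{"op": "send_rows", "data": {
  "rows": [
    {"travel": [0, 0, 0.1], "angular": [0, 0, 0]},
    {"travel": [0, 0, 0.25], "angular": [0, 0, 0]},
    {"travel": [0, 0, 0.45], "angular": [0, 0, 0]},
    {"travel": [0, 0, 0.6], "angular": [0, 0, 0]},
    {"travel": [0, 0, 0.7], "angular": [0, 0, 0]}
  ]
}}

```text
time_s: 23.62
position: [478.0, 38.5, 374.0]
tcp_rot: [0.001, 0.068, 0.998, 0.0]
contact_force: [-0.2, 0.4, 0.8]
opening: 93.2
finger_force: 0.0
```

Call:
{"op": "send_rows", "data": {
  "rows": [
    {"travel": [-0.2, 0, 0], "angular": [0, 0, 0]},
    {"travel": [-0.4, 0, 0], "angular": [0, 0, 0]},
    {"travel": [-0.6, 0, 0], "angular": [0, 0, 0]},
    {"travel": [-0.7, 0, 0], "angular": [0, 0, 0]},
    {"travel": [-0.7, 0, 0], "angular": [0, 0, 0]}
  ]
}}

```text
time_s: 24.03
position: [370.7, 38.6, 372.0]
tcp_rot: [0.001, 0.067, 0.998, 0.0]
contact_force: [0.6, 0.6, 0.2]
opening: 93.2
finger_force: 0.0
```

```bash
python3 - <<'E'
from h import *
import cv2
st()
a=eyes.grab_frame('scene')[110:310,220:450,::-1]
cv2.imwrite('pics/l5.png',cv2.resize(a,(690,600),interpolation=2))
E
```

```text
24.0333 [370.7  38.6 372. ] y-axis [0.135 0.991 0.   ] z [ 0.001 -0.    -1.   ] F [0.6 0.6 0.2] 93.15780705553811 0.0 q [-0.021 -0.124  1.815 -0.     1.45  -1.457]
```

View pics/l5.png

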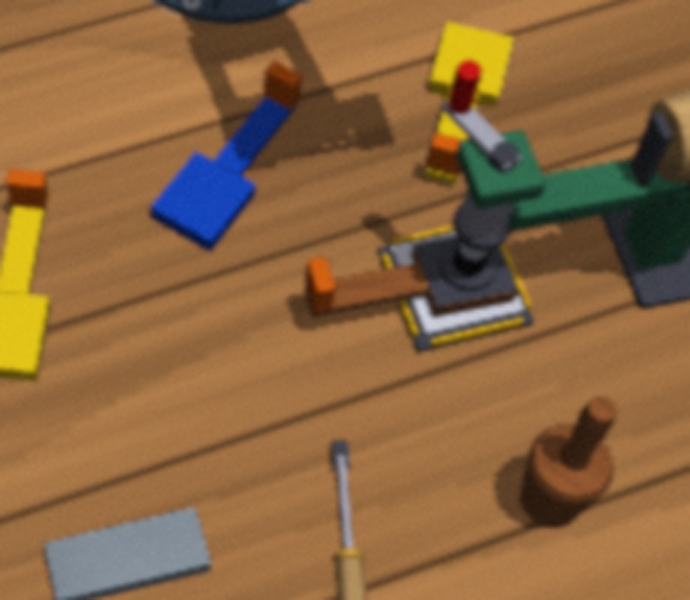

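The foot stands on the level block at crop (472,272), the crank is free at (467,85), and the mallet, gouge and stone are undisturbed. Handing in.

```bash
python3 -c "
from station import order
print(order.finish_job())"
```

```text
the job is handed in; nothing more can be done
None
```

I handed the job in at about 24 s. The block sits centred on the plate, the jack is cranked to about 15 N at the handle (around 6.5 N above free turning), the crank is released, and the mallet, gouge and stone were left alone. The hand-in returned no verdict, so I can't say whether it passed.

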